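# Drive a pin out of a bearing stand into a catch tray

### The job

First slide the square metal tray along the bench, without lifting it, until it sits within the yellow corner marks under the outlet of the blue bearing stand. Then take the red-handled drift from its wooden cradle and push it straight through the stand's bore, so that the brass pin stuck inside comes out of the far side and falls into the tray. Lay the drift back in its cradle as it lay before; leave the tray on its spot with the pin in it, do not touch the pin with the gripper, and leave the tape measure and the roll of black tape where they are.

Things in the scene. Friction and masses are not known exactly. Their poses are not given: they have to be found in the camera images.
- stand: blue bearing stand fixed to the bench. Origin on the bench under the middle of the bore; x runs level along the bore, inlet to outlet (towards the robot's right, +-0.2 rad), z up. Round bore 22 mm across, x -25 to +25 mm, at z = 60 mm. Upright: x -20 to +2, y +-33, 87 mm high, bolts and brass plunger housing on top to 99 mm. Foot: x -34 to +4, y +-50, 10 mm high, bolts to 17 mm.
- bore_in (a point): centre of the inlet mouth of the bore (stand frame -25, 0, 60 mm), where the drift goes in. The steel bush round the bore is 36 mm across outside; it stands 5 mm out of the upright here and 23 mm on the outlet side.
- bore_out (a point): centre of the outlet mouth of the bore (stand frame 25, 0, 60 mm), where the pin comes out
- catch_spot (a point): bench point at the centre of the four painted yellow corner marks (122 mm square), stand frame x = 66, y = 0 mm: where the tray's centre belongs, its sides parallel to the stand's axes. The tray is then 7 mm clear of the stand's foot, and the bush overhangs it, its underside 42 mm above the bench.
- tray: loose open square aluminium tray, 110 x 110 x 24 mm, walls and floor 4 mm thick, 0.2 to 0.4 kg; origin at the centre of its underside, x and y along its sides, z up. It starts 60 to 120 mm beyond its spot along the stand's x, up to 35 mm to either side of the bore line, turned up to 0.35 rad from the stand's axes.
- pin: brass pin, 20.5 mm across and 34 mm long; origin at its centre, x along its axis. It sits fully inside the bore, held by a spring plunger in the stand; 7 to 12 N along the bore moves it. It falls when its rear end comes to the outlet mouth.
- drift: drift, 0.18 kg, 145 mm long: red square handle, 70 mm long, 24 x 24 mm, from which a round steel shank, 13 mm across, 75 mm long, runs to +x. Origin at the handle's centre; x along the shank to the tip, z up. It lies level in the cradle, tip towards the robot's right (within 0.3 rad). Centre of mass about 13 mm from the origin towards the tip.
- drift_tip (a point): centre of the flat end of the drift's shank, 110 mm from the drift's origin along its x
- cradle: wooden cradle fixed to the bench: foot 150 x 60 x 8 mm, x -40 to +110; x along the drift, z up. Two notched uprights 12 mm thick: at x = -29 a notch 32 mm wide for the handle's rear (floor 38 mm above the bench), at x = +85 one 22 mm wide for the shank (floor 43.5 mm); cheeks 8 mm thick, 16 mm above the floors. The handle can be gripped from above between x = -20 and +30 mm.
- cradle_seat (a point): where the drift's origin belongs when it lies in the cradle: 50 mm above the bench, over the cradle's origin
- tape_measure: black and silver tape measure, 62 x 71 x 33 mm, bystander; origin at the centre of its underside
- tape_roll: roll of black tape lying flat, 66 mm across, 19 mm high, bystander; origin at the centre of its underside
Not all that is in view belongs to the job. Of the things that look like the tray, the smaller one is meant.

How it is judged:
By the outcome, as a careful person would: the job done as asked, in the order asked, and still so for the second after the job is handed in, with the robot touching nothing.
It also fails if it takes over 72 s, if anything falls off the work surface, if the arm or the gripper's body presses on something with over 40 N, if the wrist force passes 120 N, or if a joint passes its speed limit or range.

### The arm

A 6-joint arm with a two-finger parallel gripper is mounted at the origin on a cart in front of the work surface, level with it; the furniture and walls round the work are solid. World frame = base frame: x ahead of the robot, y to its left, z up, the work surface at z = 0. Lengths are in m, angles in rad, forces in N, time in s.
With the tool pointing down it reaches from about 0.3 to 0.85 m from the base axis. Payload 4.2 kg.
Tool frame: the origin (TCP) lies at the very end of the fingers, on their centre line; the grasp point (between the pads) lies 19 mm behind it (grip_depth is the distance from the TCP to the grasp point, in m); z points along the fingers, y is the line along which they close (so a half turn about z gives the same grasp; the last joint's range is limited). The gripper opens to 91 mm and grips with 3 to 60 N. Pads are 32 mm wide; open, the fingers measure 118 mm over their backs; the gripper's body (76 mm by 178 mm) begins 60 mm behind the grasp point.
Start: joints at [-1.214, 0.32, 1.565, -0, 1.257, -0.02], TCP at [0.212, -0.535, 0.214] pointing down, gripper open.
Joint ranges: [-3.11, 3.11], [-0.84, 2.01], [0.21, 2.61], [-1.34, 4.49], [0.05, 2.63], [-2.56, 2.56]. Speed limits (rad/s): [2.57, 2.57, 3.14, 3.14, 3.14, 3.14].

### API

Orientations are given as a unit quaternion [w, x, y, z].
In Python, from bench import reach, movel, movej, open_jaws, grab, sleep, inverse_kinematics, camera, Unreachable, job_done, get_time_s, get_joint_pos, get_joint_velocities, get_joint_efforts, get_eef_pos, get_ee_rot, get_contact_force, get_torque, get_finger_gap, get_grip_force, grip_depth gives the robot as it stands. Calls block until the motion is done:
- reach(position, orientation): joint-space move of the TCP to a pose.
- movel(position, speed=0.15, frame=None, max_force=None): straight line of the TCP; frame=None keeps the orientation; speed is the mean speed in m/s. With max_force (N) it stops when the force on the tool has changed by that much, and returns True; else False.
- movej(angles): joint-space move.
- open_jaws() and grab(): open the fingers fully, or close them until they stop; the grip force is fixed at half the most.
- sleep(seconds).
- inverse_kinematics(position, orientation): joint angles nearest the present ones, or None.
- camera(name): name is "scene" or "top" or "wrist"; returns a dict with "color" (384x512x3 uint8, red, green, blue), "range_z" (384x512 float32, m along the optical axis (not along the pixel's ray), 0 where there is no reading), "fx", "fy", "cx", "cy" (pixels), "eye" and "attitude" of the camera in the world; the wrist camera has in their place "tool_from_camera" (4x4, takes a point from camera to tool coordinates, whose origin is the TCP and whose axes are the flange's). Camera axes: x right, y up, looking along -z (the intrinsics and any distortion apply to the point x, -y, -z); pixel columns grow to the right and rows downward; lengths in m; the calibration is good to about 2 mm. A picture is of the moment at which its call begins: read the wrist's pose just before it.
A pose or a line that the arm cannot do raises Unreachable and nothing moves.
- job_done(): hands the job in; it is judged then, once.
Readings, each from a call of its own:
- get_time_s(): time.
- get_joint_pos(): joint angles.
- get_joint_velocities(): joint speeds.
- get_joint_efforts(): joint torques, N m.
- get_eef_pos(): TCP position.
- get_ee_rot(): TCP orientation.
- get_contact_force(): force on the tool from outside, world axes, zero at the start.
- get_torque(): the same for the moment, N m.
- get_finger_gap(): finger opening in m.
- get_grip_force(): force on a finger pad.
Only numpy, scipy, OpenCV 4.12 (cv2) and the standard library are available. Lean on these libraries where they do the work, as an engineer would, in place of code of your own. Each camera call takes 0.05 s, during which the arm holds its last target. There are 200 camera calls.

## Working session

There is one attempt and no reset: what is moved stays moved. The work goes in short steps, each a Python script; the robot and the scene stay as the last script left them, time stands still between calls to the robot, and variables do not carry over. Pictures are saved under pics/ and viewed, at most 10 in all, crops included, and the job is handed in when it is done.

```bash
ls; mkdir -p pics; python3 - <<'E'
from bench import *
import numpy as np, cv2
for n in ("scene","top"):
    c=camera(n); np.savez(f"{n}0.npz",**{k:v for k,v in c.items()})
    cv2.imwrite(f"pics/{n}0.png",cv2.resize(c["color"][:,:,::-1],(800,600)))
    print(n,c["fx"],c["fy"],c["cx"],c["cy"],c["eye"],c["attitude"],[k for k in c])
print(get_time_s(),get_ee_rot(),grip_depth)
E
```

```text
pics
scene 370.19208633385466 370.19208633385466 255.99520477439808 196.35062486906438 [-0.07251106  0.74158785  0.6703772 ] [-0.28843545 -0.16435982  0.46114796  0.82288115] ['color', 'range_z', 'fx', 'fy', 'cx', 'cy', 'eye', 'attitude']
top 384.904723039647 384.904723039647 255.46385120490214 185.785047623023 [ 0.22410749 -0.00463769  1.47047823] [ 0.70358331  0.07849629 -0.0764498  -0.70211416] ['color', 'range_z', 'fx', 'fy', 'cx', 'cy', 'eye', 'attitude']
0.1 [-7.83039445e-04  9.82305096e-01  1.87286052e-01 -1.40344302e-04] 0.0188
```

View pics/scene0.png

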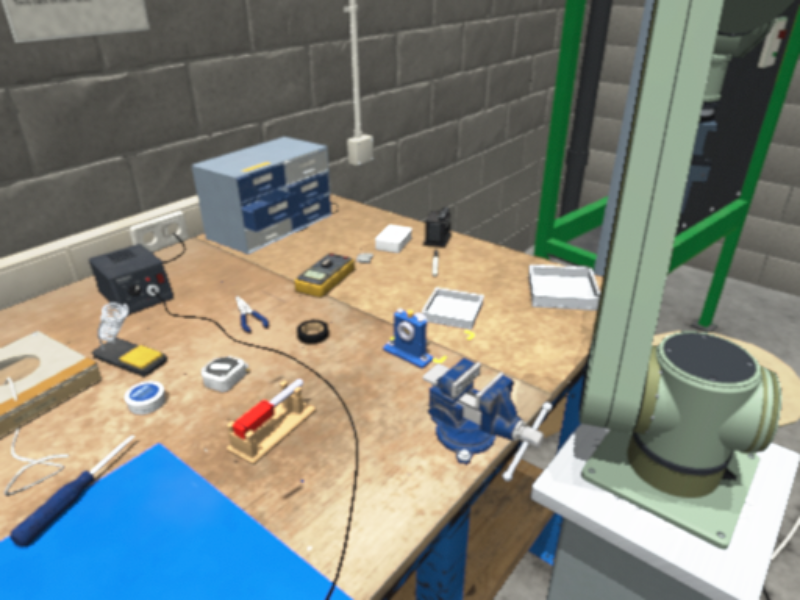

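View pics/top0.png

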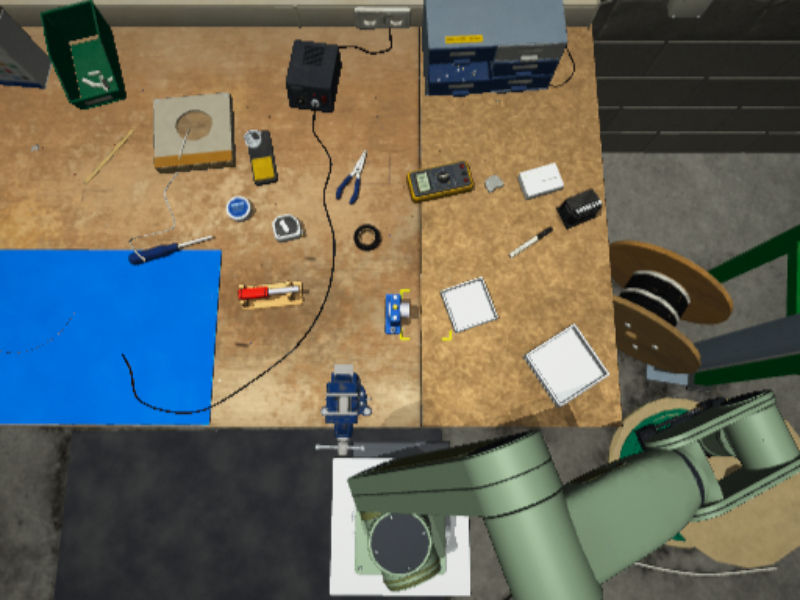

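The scene shows the smaller tray at (453,307), the stand at (407,337), the drift in its cradle at (262,415) and the vise near the robot. In the top view the tray is at (470,304), the stand at (398,313), yellow marks at (405,290), (405,335) and (447,337), the drift at (268,292), the tape measure at (287,227) and the tape roll at (367,236).

```bash
cat > h.py <<'E'
import numpy as np, cv2
from scipy.spatial.transform import Rotation as R
def rot(q): q=np.array(q,float); return R.from_quat(q[[1,2,3,0]]).as_matrix()
def quat(M): q=R.from_matrix(M).as_quat(); return q[[3,0,1,2]]
def down(yaw):  # tool z down, tool y (closing line) at world angle yaw+90deg, tool x at yaw
    c,s=np.cos(yaw),np.sin(yaw)
    return quat(np.array([[c,s,0],[s,-c,0],[0,0,-1.]]))
def ray(c,uv):
    uv=np.atleast_2d(uv).astype(float)
    d=np.c_[(uv[:,0]-c["cx"])/c["fx"],-(uv[:,1]-c["cy"])/c["fy"],-np.ones(len(uv))]
    return d@c["M"].T
def onplane(c,uv,z):
    d=ray(c,uv); return c["eye"]+d*((z-c["eye"][2])/d[:,2])[:,None]
def fix(c):
    c=dict(c); c["M"]=rot(c["attitude"]) if np.size(c["attitude"])==4 else np.array(c["attitude"]); c["eye"]=np.array(c["eye"]); return c
def proj(c,P):
    p=(np.atleast_2d(P)-c["eye"])@c["M"]; return np.c_[c["cx"]+c["fx"]*p[:,0]/-p[:,2],c["cy"]-c["fy"]*p[:,1]/-p[:,2]]
def wrist(b):
    p=np.array(b.get_eef_pos()); Q=rot(b.get_ee_rot()); c=dict(b.camera("wrist"))
    T=np.array(c["tool_from_camera"]); c["M"]=Q@T[:3,:3]; c["eye"]=p+Q@T[:3,3]; return c
def cloud(c):
    v,u=np.mgrid[:c["range_z"].shape[0],:c["range_z"].shape[1]]
    d=ray(c,np.c_[u.ravel(),v.ravel()]); P=c["eye"]+d*c["range_z"].reshape(-1,1)
    P[c["range_z"].ravel()==0]=np.nan
    return P.reshape(*u.shape,3)
E
python3 - <<'E'
from h import *
import bench as b
c=fix(np.load("top0.npz")); k=512/800
print(np.round(c["M"],3))
for n,u,v,z in [("tray",470,304,.0),("stand",392,313,.09),("ymark",404,290,0),("ymark",404,335,0),("ymark",448,337,0),("handleL",241,293,.06),("handle R",267,293,.06),("tip",300,291,.05),("tm",287,227,.03),("tr",367,236,.02),("vise",345,370,.1),("bigtray",566,365,.02)]:
    P=cloud(c)[int(v*k),int(u*k)]
    print(n,onplane(c,[[u*k,v*k]],z).round(3), P.round(3))
w=wrist(b); print(np.array(w["tool_from_camera"]).round(4),w["fx"],w["cx"],w["cy"])
E
```

```text
[[ 0.002  0.976 -0.218]
 [-1.     0.002 -0.003]
 [-0.003  0.218  0.976]]
tray [[ 0.518 -0.177  0.   ]] [ 0.519 -0.173  0.005]
stand [[0.478 0.016 0.09 ]] [0.479 0.02  0.091]
ymark [[ 0.553 -0.012  0.   ]] [ 0.556 -0.01  -0.002]
ymark [[ 0.439 -0.012  0.   ]] [ 0.441 -0.01  -0.001]
ymark [[ 0.435 -0.12   0.   ]] [ 0.437 -0.118  0.003]
handleL [[0.532 0.38  0.06 ]] [0.533 0.38  0.063]
handle R [[0.532 0.317 0.06 ]] [0.534 0.321 0.058]
tip [[0.539 0.24  0.05 ]] [0.55  0.248 0.004]
tm [[0.708 0.282 0.03 ]] [0.708 0.284 0.033]
tr [[0.688 0.081 0.02 ]] [ 0.695  0.086 -0.001]
vise [[0.344 0.122 0.1  ]] [0.348 0.125 0.096]
bigtray [[ 0.365 -0.401  0.02 ]] [ 0.368 -0.403  0.009]
[[-9.000e-04  9.689e-01  2.474e-01  7.040e-02]
 [ 1.000e+00  8.000e-04  3.000e-04 -9.000e-04]
 [ 1.000e-04  2.474e-01 -9.689e-01 -1.727e-01]
 [ 0.000e+00  0.000e+00  0.000e+00  1.000e+00]] 269.7908687211105 255.3462602702086 189.90111375481175
```

```bash
python3 - <<'E'
import bench as b
from h import *
ims=[]
for i,p in enumerate([(.46,-.09,.23),(.47,.30,.23)]):
    b.reach(p,down(0)); b.sleep(.3)
    c=wrist(b); np.savez(f"w{i}.npz",**c); ims.append(c["color"]); cv2.imwrite(f"pics/w{i}.png",cv2.resize(c["color"][:,:,::-1],(800,600)))
    print(b.get_time_s(),b.get_eef_pos(),b.get_joint_pos())
E
```

```text
2.35 [ 0.45999849 -0.09032005  0.22997012] [-2.18408357e-01  1.40725559e-01  1.76434914e+00 -1.16813323e-05
  1.23656607e+00  1.35301712e+00]
4.15 [0.47023703 0.29945116 0.23007106] [ 5.46452559e-01  2.82232913e-01  1.57745025e+00 -6.25364556e-05
  1.28187146e+00  2.11824138e+00]
```

View pics/w0.png

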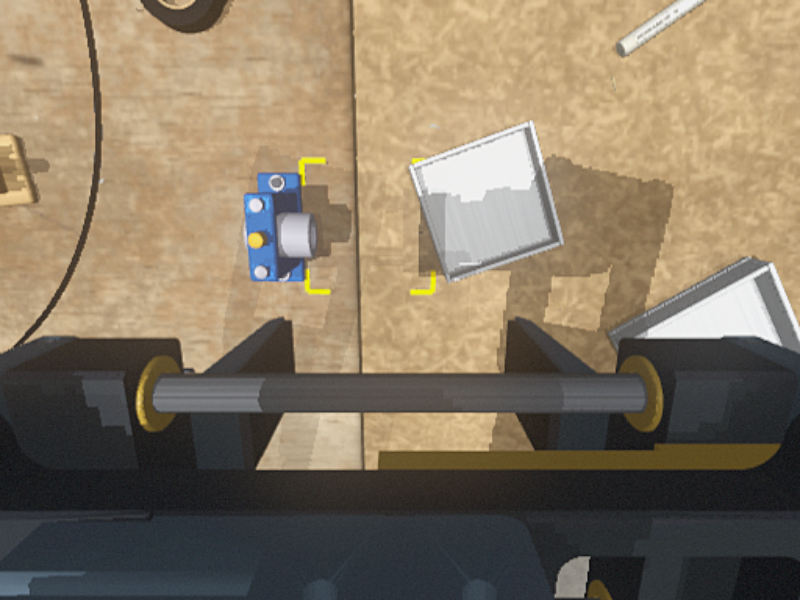

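View pics/w1.png

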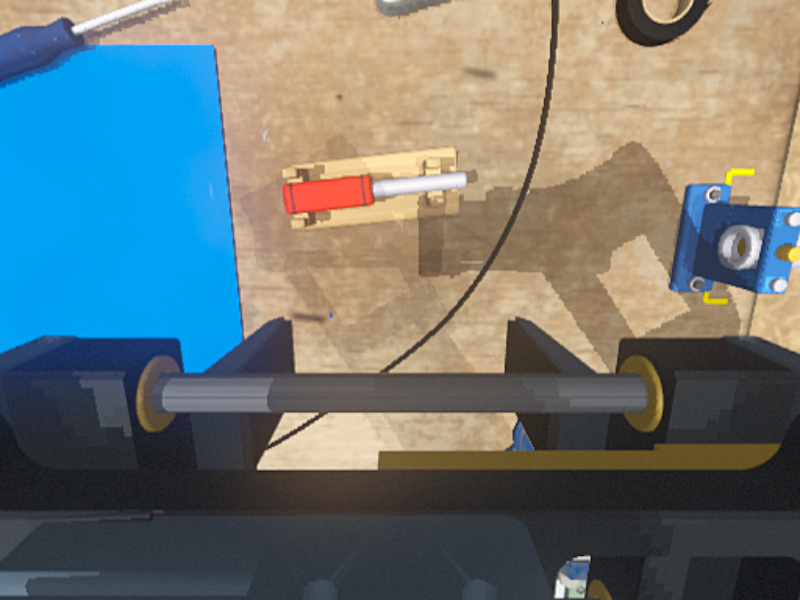

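In w0, the yellow corner marks are at (302,158), (309,293) and (435,293), with the fourth partly hidden at (415,160). The tray rim corners are at (410,165), (532,121), (563,243) and (448,281), and the stand is at (275,235). In w1, the drift handle is at (328,195), its tip at (466,180), and the bore inlet at (742,246).

```bash
python3 - <<'E'
from h import *
c0=dict(np.load("w0.npz")); c1=dict(np.load("w1.npz")); k=512/800
def hsv(c): return cv2.cvtColor(c["color"],cv2.COLOR_RGB2HSV)
def comps(m,amin):
    n,l,s,ce=cv2.connectedComponentsWithStats(m.astype(np.uint8)); return [(l==i,s[i],ce[i]) for i in range(1,n) if s[i][4]>=amin]
# yellow
for nm,c in (("w0",c0),("w1",c1)):
    H=hsv(c); m=cv2.inRange(H,(24,150,150),(35,255,255))
    for l,s,ce in comps(m,8):
        pts=np.argwhere(l)[:,::-1]; P=onplane(c,pts,0)
        print(nm,"yel",s,ce.round(1),"xmin/max",P[:,0].min().round(4),P[:,0].max().round(4),"y",P[:,1].min().round(4),P[:,1].max().round(4))
# tray
H=hsv(c0); m=((H[:,:,1]<45)&(H[:,:,2]>90)).astype(np.uint8); roi=np.zeros_like(m); roi[70:185,255:365]=1; m&=roi
m=cv2.morphologyEx(m,cv2.MORPH_CLOSE,np.ones((7,7)))
L=max(comps(m,100),key=lambda t:t[1][4])
ct=cv2.convexHull(np.argwhere(L[0])[:,::-1].astype(np.int32))[:,0]
P=onplane(c0,ct,.024); r=cv2.minAreaRect((P[:,:2]*1000).astype(np.float32)); print("tray",r); print(cv2.boxPoints(r).round(0)); print(proj(c0,np.c_[cv2.boxPoints(r)/1000,[.024]*4]).round(0)/k)
# drift
H=hsv(c1); m=((H[:,:,1]>150)&((H[:,:,0]<8)|(H[:,:,0]>172))&(H[:,:,2]>70)); L=max(comps(m,50),key=lambda t:t[1][4])
Pc=cloud(c1); Q=Pc[L[0]]; print("red z",np.nanpercentile(Q[:,2],[5,50,95]))
pts=np.argwhere(L[0]&(abs(Pc[:,:,2]-.062)<.006))[:,::-1]; P=onplane(c1,pts,.062)
r=cv2.minAreaRect((P[:,:2]*1000).astype(np.float32)); print("handle",r,P.mean(0).round(4))
# full red outline
# tip
H1=H; x0,y0,x1,y1=int(370*k),int(165*k),int(480*k),int(205*k)
m=np.zeros(H.shape[:2],bool); m[y0:y1,x0:x1]=1; m&=(abs(Pc[:,:,2]-.054)<.008)&(H[:,:,1]<60)
pts=np.argwhere(m)[:,::-1]; P=onplane(c1,pts,.055); vx=cv2.fitLine(P[:,:2].astype(np.float32),cv2.DIST_HUBER,0,.01,.01).ravel()
print("shank",len(pts),P.mean(0).round(4),vx,"ymin",P[P[:,1].argmin()],"ymax",P[P[:,1].argmax()])
# stand top face
for nm,c in (("w0",c0),("w1",c1)):
    H=hsv(c);Pc=cloud(c); m=cv2.inRange(H,(100,120,40),(125,255,255))>0
    for zz,tol in ((.087,.006),(.010,.005)):
        l=m&(abs(Pc[:,:,2]-zz)<tol)&(abs(Pc[:,:,0]-.49)<.08)&(abs(Pc[:,:,1]-.02)<.06)
        pts=np.argwhere(l)[:,::-1]; 
        if len(pts)<20: continue
        P=onplane(c,pts,zz); r=cv2.minAreaRect((P[:,:2]*1000).astype(np.float32)); print(nm,"stand",zz,len(pts),r)
E
```

```text
w0 yel [191 101  18  18 102] [196.8 105.6] xmin/max 0.5342 0.5576 y -0.0219 0.0029
w0 yel [264 101   8   4  18] [266.6 101.8] xmin/max 0.5533 0.5574 y -0.1115 -0.1015
w0 yel [159 150   9   8  53] [162.9 153.5] xmin/max 0.478 0.4884 y 0.0424 0.0544
w0 yel [195 172  17  16  79] [200.2 182.9] xmin/max 0.4318 0.4552 y -0.0209 0.0035
w0 yel [263 173  16  16  98] [272.7 183.4] xmin/max 0.43 0.4535 y -0.1238 -0.1008
w1 yel [464 108  19  10  90] [471.9 110.9] xmin/max 0.5452 0.5576 y -0.0244 0.0006
w1 yel [504 158   8   9  57] [508.  162.3] xmin/max 0.4738 0.4859 y -0.084 -0.0725
w1 yel [450 187  16   8  73] [456.6 191.6] xmin/max 0.4302 0.4414 y -0.0231 0.0014
tray ((516.1546630859375, -166.750732421875), (110.907470703125, 110.81761169433594), 19.33042335510254)
[[ 445. -133.]
 [ 482. -237.]
 [ 587. -201.]
 [ 550.  -96.]]
[[446.875  284.375 ]
 [564.0625 243.75  ]
 [532.8125 118.75  ]
 [406.25   164.0625]]
red z [0.06221222 0.06371872 0.06495689]
handle ((537.0736694335938, 353.3781433105469), (23.181129455566406, 62.48525619506836), 6.066519260406494) [0.537  0.3541 0.062 ]
shank 625 [0.5446 0.2849 0.055 ] [ 0.10389318 -0.99458843  0.54455894  0.28487405] ymin [0.54378638 0.24735164 0.055     ] ymax [0.53911268 0.32217403 0.055     ]
w0 stand 0.087 667 ((495.3623046875, 14.17970085144043), (20.558429718017578, 65.081298828125), 89.30016326904297)
w0 stand 0.01 267 ((495.0890808105469, 20.42435073852539), (35.81743240356445, 97.2166976928711), 89.60600280761719)
w1 stand 0.087 896 ((495.0532531738281, 17.12156105041504), (26.347915649414062, 64.8005599975586), 89.73773956298828)
w1 stand 0.01 951 ((495.3746032714844, 22.15319061279297), (40.21261215209961, 96.93003845214844), 89.65420532226562)
```

```bash
cat >> h.py <<'E'
SO=np.array([.4951,.0057]); SY=np.deg2rad(-90.5)   # stand origin, yaw
def st(x,y,z):
    c,s=np.cos(SY),np.sin(SY); return np.array([SO[0]+c*x-s*y,SO[1]+s*x+c*y,z])
E
python3 - <<'E'
import bench as b
from h import *
yaw=np.deg2rad(19.33); a=yaw-np.pi/2; y1=SY+np.pi/2
g=np.array([.5162,-.1668])+.053*np.array([np.cos(a),np.sin(a)])
t=st(66+0,0,0)/1; t=st(.066+.053,0,0)
print(g,t)
b.reach([*g,.10],down(yaw))
print("touch",b.movel([*g,.010],speed=.1,max_force=8), b.get_eef_pos())
b.grab(); print("gap",b.get_finger_gap(),b.get_grip_force(),b.get_contact_force())
z=b.get_eef_pos()[2]
print("stop",b.movel([t[0],t[1],z],speed=.05,frame=down(y1),max_force=25)); print(b.get_eef_pos(),t,b.get_contact_force(),b.get_finger_gap())
b.open_jaws(); b.movel([t[0],t[1],.15],speed=.15); 
p=[.46,-.05,.20]; b.reach(p,down(0)); b.sleep(.2); c=wrist(b); np.savez("w2.npz",**c); cv2.imwrite("pics/w2.png",cv2.resize(c["color"][:,:,::-1],(800,600)))
print(b.get_time_s())
E
```

```text
[ 0.53374345 -0.21681227] [ 0.49406154 -0.11329547  0.        ]
touch False [ 0.53428126 -0.21700388  0.01057053]
gap 0.003787596797710879 29.99996244907379 [-0.42571063 -1.40358486 -0.24474547]
stop False
[ 0.49411312 -0.11332893  0.01000921] [ 0.49406154 -0.11329547  0.        ] [ 0.50680341 -0.0602366  -0.877993  ] 0.0036719559044088006
13.9167
```

View pics/w2.png

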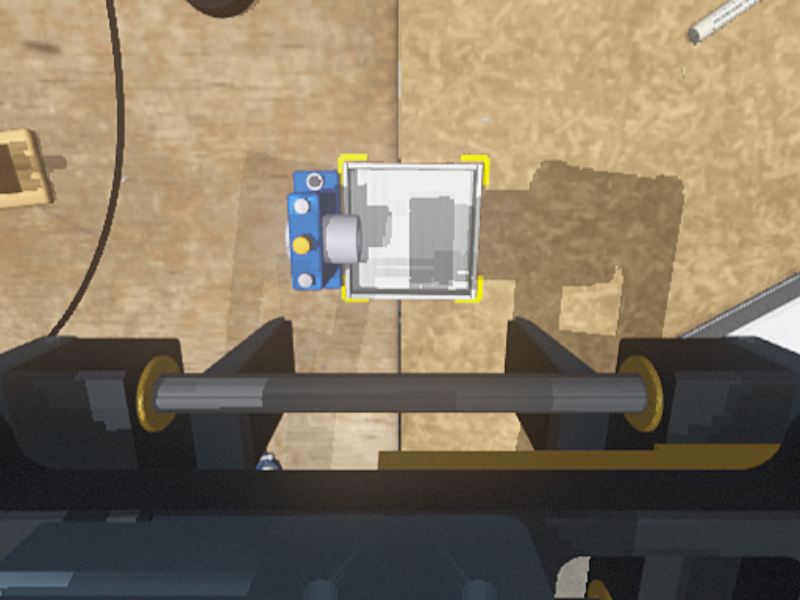

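The tray now sits inside all four yellow marks, with corners at about (345,160), (482,160), (478,298) and (350,298). I'll refine the stand's pose from this view and pick up the drift.

```bash
python3 - <<'E'
from h import *
c=dict(np.load("w2.npz")); H=cv2.cvtColor(c["color"],cv2.COLOR_RGB2HSV); Pc=cloud(c)
m=cv2.inRange(H,(24,150,150),(35,255,255))>0
m&=abs(Pc[:,:,2])<.01
pts=np.argwhere(m)[:,::-1]; P=onplane(c,pts,0)[:,:2]; r=cv2.minAreaRect((P*1000).astype(np.float32)); print("marks",r)
roi=np.zeros(m.shape,bool); roi[90:205,205:325]=1
t=roi&(H[:,:,1]<45)&(H[:,:,2]>90)&(abs(Pc[:,:,2]-.024)<.006); pts=np.argwhere(t)[:,::-1]; P=onplane(c,pts,.024)[:,:2]; print("tray",len(P),cv2.minAreaRect((P*1000).astype(np.float32)))
b_=cv2.inRange(H,(100,120,40),(125,255,255))>0
for z,tol in ((.087,.006),(.01,.005)):
    l=b_&(abs(Pc[:,:,2]-z)<tol)&(abs(Pc[:,:,0]-.49)<.08)&(abs(Pc[:,:,1]-.02)<.06); P=onplane(c,np.argwhere(l)[:,::-1],z)[:,:2]; print("stand",z,cv2.minAreaRect((P*1000).astype(np.float32)))
print("expected spot",st(.066,0,0),"upright",st(-.009,0,0),"foot",st(-.015,0,0))
# bush edges (z~60 silhouette) : grey pixels with depth near top 60..80
l=(H[:,:,1]<60)&(Pc[:,:,2]>.062)&(Pc[:,:,2]<.085)&(Pc[:,:,1]<.0)&(Pc[:,:,1]>-.03)&(abs(Pc[:,:,0]-.495)<.03); q=Pc[l]; print("bush top",q.shape,q[q[:,2].argmax()],"x range",q[:,0].min(),q[:,0].max(), "near-top mean x",q[q[:,2]>np.percentile(q[:,2],80)].mean(0))
E
```

```text
marks ((493.50970458984375, -61.24256134033203), (127.70356750488281, 127.31884765625), 89.89570617675781)
tray 1119 ((494.8499755859375, -55.61294937133789), (117.30326843261719, 109.51898956298828), 89.47442626953125)
stand 0.087 ((495.606689453125, 13.708541870117188), (21.558618545532227, 64.08629608154297), 89.90397644042969)
stand 0.01 ((495.0388488769531, 20.06142807006836), (96.46625518798828, 35.589969635009766), 0.2790945768356323)
expected spot [ 0.49452405 -0.06029749  0.        ] upright [0.49517854 0.01469966 0.        ] foot [0.4952309  0.02069943 0.        ]
bush top (584, 3) [ 0.49199369 -0.00370336  0.08093454] x range 0.47883995415795844 0.5123427512264502 near-top mean x [ 0.49491372 -0.00965611  0.07959832]
```

```bash
sed -i 's/^SO=.*/SO=np.array([.4952,.0057]); SY=np.deg2rad(-90.4)/' h.py; python3 - <<'E'
import bench as b
from h import *
dy=np.deg2rad(-84.0); u=np.array([np.cos(dy),np.sin(dy)]); O=np.array([.5371,.3570]); g=O+.009*u
q=down(dy+np.pi)
b.reach([*g,.13],q)
print("touch",b.movel([*g,.0312],speed=.12,max_force=8),b.get_eef_pos())
b.grab(); p=b.get_eef_pos(); print("gap",b.get_finger_gap(),p,b.get_contact_force())
b.movel([p[0],p[1],.0312+.055],speed=.12); print(b.get_finger_gap(),b.get_contact_force())
# carry: origin at stand x such that tip is 15mm short of inlet
X=-.025-.015-.110+.009; t=st(X,0,0); q1=down(SY+np.pi)
b.movel([t[0],t[1]+.01,.0862],speed=.15,frame=q1)
b.movel([t[0],t[1],.0412],speed=.1)
b.sleep(.2); print(b.get_eef_pos(),t,b.get_contact_force(),b.get_time_s())
for n in("scene","top"):
    c=b.camera(n); np.savez(f"{n}1.npz",**c)
    if n=="scene": cv2.imwrite("pics/scene1.png",cv2.resize(c["color"][180:270,180:300,::-1],(800,600),interpolation=cv2.INTER_CUBIC))
    else: cv2.imwrite("pics/top1.png",cv2.resize(c["color"][150:240,180:300,::-1],(800,600),interpolation=cv2.INTER_CUBIC))
E
```

```text
touch False [0.53866534 0.34833076 0.03203204]
gap 0.023788210180936402 [0.53784589 0.34800466 0.03114358] [-1.00751472 -0.16743894  0.915255  ]
0.023744549083776597 [-0.13215066 -0.11706244 -0.73095965]
[0.49673662 0.14698322 0.04188773] [0.49618436 0.14669656 0.        ] [ 0.37589006  0.29955665 -1.31940485] 20.325
```

View pics/scene1.png

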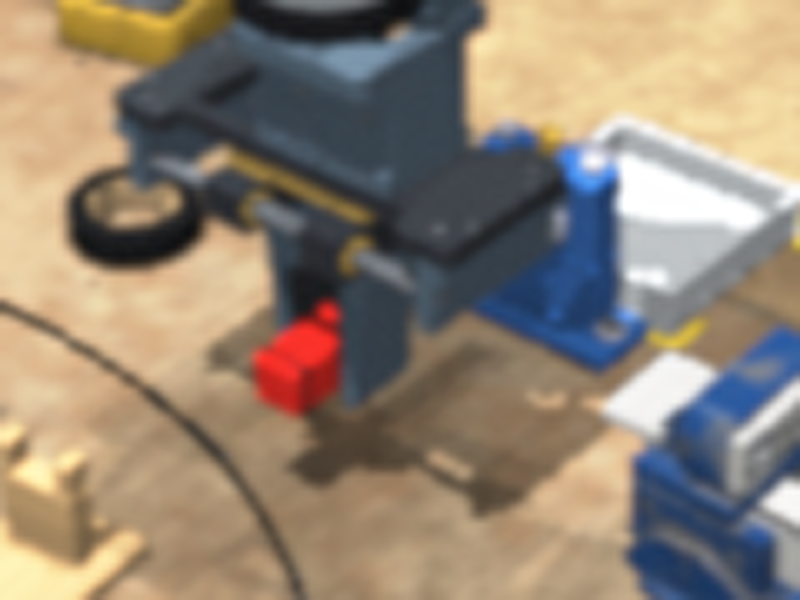

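View pics/top1.png

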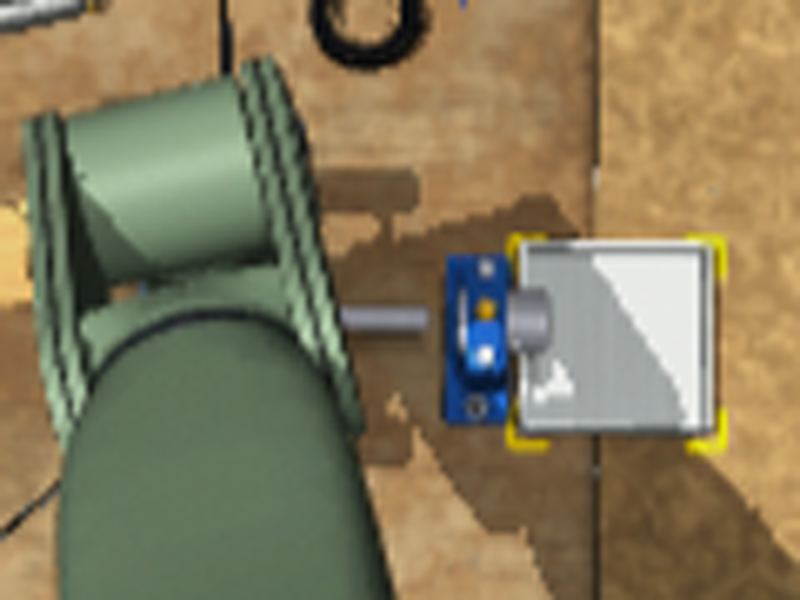

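The top crop shows the shank (row 319) in line with the bush (row 319), with the tip just short of the inlet. I'll push now, with a force limit.

```bash
python3 - <<'E'
import bench as b
from h import *
z=.0412; X=lambda tip: tip-.110+.009
def go(tip,sp,f):
    t=st(X(tip),0,z); r=b.movel(t,speed=sp,max_force=f); print(tip*1e3,r,np.round(b.get_eef_pos()-t,4),b.get_contact_force().round(1),b.get_torque().round(2)); return r
if not go(-.024,.04,6):
    for tip in (-.012,.0,.012,.024,.030):
        if go(tip,.04,30): break
b.sleep(.2); print(b.get_finger_gap(),b.get_time_s())
c=fix(b.camera("top")); np.savez("top2.npz",**c); cv2.imwrite("pics/top2.png",cv2.resize(c["color"][150:240,180:300,::-1],(800,600),interpolation=cv2.INTER_CUBIC))
E
```

```text
-24.0 False [ 0.0001 -0.0003  0.    ] [-0.3  0.6 -2.6] [ 0.   -0.09  0.01]
-12.0 False [ 0.0002 -0.0002  0.    ] [-0.3  0.5 -1.8] [ 0.2  -0.17  0.03]
0.0 False [-0.0002 -0.0003 -0.0001] [-0.4 -0.1 -1.6] [ 0.   -0.09  0.01]
12.0 False [-0.0001 -0.0004 -0.    ] [ 0.1  0.8 -0.9] [ 0.02 -0.11 -0.02]
24.0 False [-0.     -0.0003 -0.    ] [ 0.5  0.6 -1.5] [ 0.02 -0.08 -0.05]
30.0 False [-0.     -0.0002 -0.    ] [ 0.   0.6 -1.6] [-0.02 -0.09  0.02]
0.023939191914739765 23.275
```

View pics/top2.png

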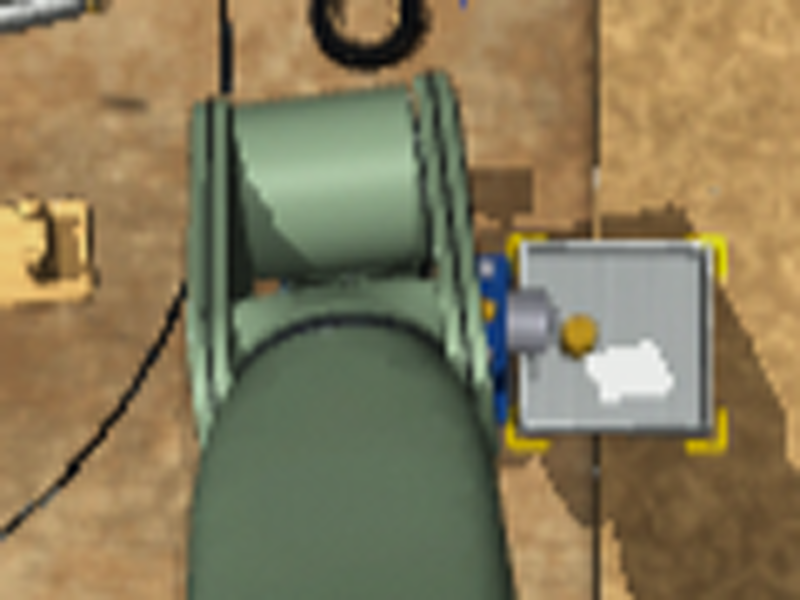

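The brass pin is in the tray, at crop (578,335). I'll retract, check whether the drift slipped in the grip, and return it to the cradle.

```bash
python3 - <<'E'
import bench as b
from h import *
t=st(-.040-.110+.009,0,.0412); print(b.movel(t,speed=.12,max_force=20)); b.sleep(.2)
c=fix(b.camera("top")); np.savez("top3.npz",**c); a=fix(np.load("top1.npz"))
def tip(c):
    # shank row profile around crop row 319 -> full px; grey vs bench by saturation
    r0,r1,c0,c1=195,201,232,246
    s=cv2.cvtColor(c["color"],cv2.COLOR_RGB2HSV)[r0:r1,c0:c1,1].astype(int); return s[1:5].mean(0).round(0)
print(tip(a)); print(tip(c))
t2=t.copy(); t2[1]+=.02; t2[2]=.0862; b.movel([t[0],t[1]+.005,.0862],speed=.12)
dy=np.deg2rad(-84.0); u=np.array([np.cos(dy),np.sin(dy)]); g=np.array([.5371,.3570])+.009*u
b.movel([*g,.0862],speed=.15,frame=down(dy+np.pi)); b.sleep(.2); print(b.get_eef_pos(),g,b.get_contact_force(),b.get_time_s())
E
```

```text
False
[ 22.  22.  19.  17.  18.  17.  16.  16.  15.  17.  16.  21.  66. 109.]
[ 18.  18.  20.  18.  18.  18.  20.  18.  17.  17.  18.  17.  38. 110.]
[0.5380761  0.34745913 0.08635845] [0.53804076 0.3480493 ] [-1.17841811  0.14753117 -1.6315399 ] 26.525
```

```bash
python3 - <<'E'
import bench as b
from h import *
print(b.movel([.5379,.3480,.045],speed=.12,max_force=10),b.movel([.5379,.3480,.0312],speed=.03,max_force=6)); b.sleep(.3)
print(b.get_eef_pos(),b.get_contact_force())
b.open_jaws(); b.sleep(.2); b.movel([.5379,.3480,.14],speed=.12)
for i,p in ((3,(.47,.30,.23)),(4,(.46,-.05,.22))):
    b.reach(p,down(0)); b.sleep(.3); c=wrist(b); np.savez(f"w{i}.npz",**c)
    if i==3:
        H=cv2.cvtColor(c["color"],cv2.COLOR_RGB2HSV); Pc=cloud(c)
        m=(H[:,:,1]>150)&((H[:,:,0]<8)|(H[:,:,0]>172))&(H[:,:,2]>70); Q=Pc[m]; print("z",np.nanpercentile(Q[:,2],[5,50,95]))
        P=onplane(c,np.argwhere(m&(abs(Pc[:,:,2]-.062)<.006))[:,::-1],.062); print("handle",cv2.minAreaRect((P[:,:2]*1000).astype(np.float32)))
        k=.64; m=np.zeros(H.shape[:2],bool); m[105:131,236:307]=1; m&=(abs(Pc[:,:,2]-.054)<.008)&(H[:,:,1]<60)
        P=onplane(c,np.argwhere(m)[:,::-1],.055); print("shank",P.mean(0),P[P[:,1].argmin()],np.nanmean(Pc[m][:,2]))
a=np.load("w3.npz")["color"][60:180,150:310]; d=np.load("w4.npz")["color"][80:200,170:330]
cv2.imwrite("pics/end.png",cv2.resize(np.vstack([a,d])[:,:,::-1],(400*2,600*2))[::2,::2] if 0 else cv2.resize(np.hstack([a,d])[:,:,::-1],(800,300),interpolation=cv2.INTER_CUBIC))
print(b.get_time_s())
E
```

```text
False True
[0.53769142 0.34786808 0.03109918] [ 0.21504735 -0.27407048  6.25962648]
z [0.06194813 0.06365291 0.06487148]
handle ((537.560546875, 356.5117492675781), (23.26511573791504, 69.22539520263672), 5.901700973510742)
shank [0.54522521 0.28456315 0.055     ] [0.54587635 0.24703206 0.055     ] 0.05676552407994706
33.6667
```

View pics/end.png

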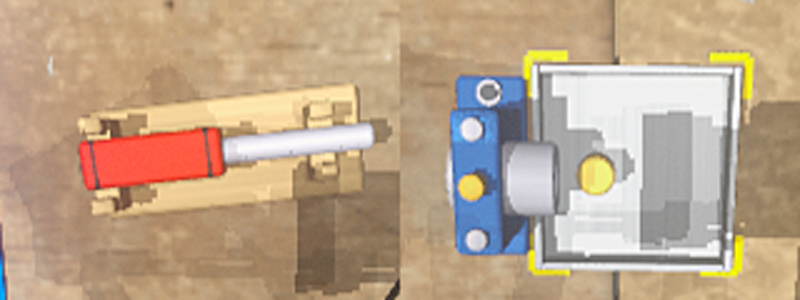

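The drift lies back in its cradle, within about 1 mm of where it started. The pin stands in the tray at (597,175), and the tray is inside its marks. I'll hand in.

```bash
python3 -c "
import bench as b
print(b.job_done())"
```

```text
the job is handed in; nothing more can be done
None
```

The job is done and handed in at about 34 s: the tray sits inside its yellow marks with the pin standing in it, the drift lies back in its cradle within about 1 mm of where it started, and the robot did not go near the tape measure or the tape roll.

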